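# Set the condiments back on the serving board

### The arm

A 6-joint arm with a two-finger parallel gripper is mounted at the origin on the work surface. World frame = base frame: x ahead of the robot, y to its left, z up, the work surface at z = 0. Lengths are in m, angles in rad, forces in N, time in s.
With the tool pointing down it reaches from about 0.375 to 0.925 m from the base axis. Payload 5.7 kg.
Tool frame: the origin (TCP) lies midway between the tips of the shut fingers; the grasp point (between the pads) lies 19 mm behind it; z points along the fingers, y is the line along which they close (so a half turn about z gives the same grasp; the last joint's range is limited). The gripper opens to 88 mm and grips with 3 to 60 N. Pads are 20 mm wide; open, the fingers measure 115 mm over their backs; the gripper's body (75 mm by 178 mm) begins 61 mm behind the grasp point.
Start: joints at [1.146, 0.359, 1.51, -0, 1.272, -0.115], TCP at [0.183, 0.571, 0.223] pointing down, gripper open.
Joint ranges: [-2.97, 2.97], [-1.01, 2.36], [0.21, 2.38], [-0.96, 4.11], [0.2, 2.71], [-2.98, 2.98]. Speed limits (rad/s): [2.39, 2.39, 3.14, 3.14, 3.14, 3.14].

### API

Orientations are given as a rotation vector (axis times angle).
In Python, from plant import readout, read_camera, env gives the robot as it stands.
- The arm moves only by the tool arm_command, never from a script. Its argument "targets" is a list of rows, each an object with "travel": the shift along the tool's x, y, z in m, a list of three; "roll": the turn about the tool's z in degrees; "fingers": the finger opening in m, from 0 to 0.0878. In form: [{"travel": [tx, ty, tz], "roll": roll, "fingers": fingers}, ...]. A call has 1 to 12 rows; each row is the pose to reach, as a shift and turn from the pose commanded when the call began, along the tool's axes at that moment; what a row does not reach only later rows make up. A row lasts 1/12 s, in which the tool goes at most 41.7 mm and 7.16 degrees, less where a joint would pass 70% of its speed; a pose out of reach is approached as far as the arm can. A call with a gripper value outside its range is refused whole. The fingers move at their own pace and stop on an object; "force" is the grip in N (left out, the last holds). Time passes only in rows, so rows that repeat a pose let the fingers close. It gives the time, the measured TCP pose, the force, the opening and the grip force at its end, in the units of the state.
- readout.get_obs(): the state, without advancing time (a new reading comes with each control period).
- read_camera(name): name is "scene" or "top"; returns a dict with "image" (420x560x3 uint8, red, green, blue), "z_map" (420x560 float32, m along the optical axis (not along the pixel's ray), 0 where there is no reading), "fx", "fy", "cx", "cy" (pixels), "R" (3x3) and "t" (3): a world point X has camera coordinates R X + t. Camera axes: x right, y down, z forward; pixel columns grow to the right and rows downward; lengths in m; the calibration is good to about 2 mm. A picture is of the moment at which its call begins.
- env.job_done(): hands the job in; it is judged then, once.
The state is a dict: "time_s": time; "qpos": joint angles; "dq": joint speeds; "effort": joint torques, N m; "tool_pos": TCP position; "tool_rot": TCP orientation; "contact_force": force on the tool from outside, world axes, zero at the start; "wrist_torque": the same for the moment, N m; "opening": finger opening in m; "gripper_force": force on a finger pad.
Only numpy, scipy, OpenCV 4.12 (cv2) and the standard library are available. Lean on these libraries where they do the work, as an engineer would, in place of code of your own. Each camera call takes 0.05 s, during which the arm holds its last target. There are 200 camera calls.

### The job

Get the serving board ready for the table: stand the salt shaker, the pepper mill, the oil bottle and the mustard pot upright on the bottom of the steel cup holders on the round board, each in the holder made for its size and shape (salt in the smallest round one, mill in the middle-sized, mustard in the largest, the square bottle in the square one). Leave the hand-soap pump bottle and the big flour dredger standing where they are, and do not knock anything over or let anything drop.

Things in the scene. Friction and masses are not known exactly. Their poses are not given: they have to be found in the camera images.
- salt_center (a point): Slim salt shaker of brushed steel, a smooth round cylinder 36 mm across and 96 mm tall with a domed, perforated cap (straight up to 89 mm). The point is its centre, half-way up (48 mm above its underside); z is up. About 0.13 kg. It stands loose on the worktop, as do the others.
- mill_center (a point): Dark-wood pepper mill, round, 122 mm tall: foot 48 mm across, waist 33 mm across (36 to 58 mm up), head a straight cylinder 42 mm across from 68 to 98 mm up (grip it there, best 83 mm up, 22 mm above this point), small steel knob on top. The point is its centre, half-way up (61 mm above its underside); z is up. About 0.18 kg.
- oil_center (a point): Square amber-glass oil bottle with a thin bent steel pouring spout on top: flat-sided body 46 x 46 mm up to 92 mm, short neck, spout tip at 122 mm, 15 mm off the axis towards +x. The point is on its axis, half-way up (61 mm above its underside); best gripped across flat sides 76 mm up, 15 mm above it. x, y are square to the flat sides, z is up. About 0.33 kg.
- mustard_center (a point): White ceramic mustard pot with a lid (one solid piece, the lid does not come off), a round cylinder 60 mm across up to 76 mm, small knob on top, 90 mm tall in all. The point is its centre, half-way up (45 mm above its underside); z is up. About 0.27 kg.
- soap_center (a point): Look-alike, to be left: a hand-soap bottle with the same 46 mm square amber-glass body as the oil bottle, but with a black pump head and nozzle on top (nozzle reaches 44 mm out towards +x at 142 mm up), 147 mm tall. The point is on its axis, half-way up.
- dredger_center (a point): Look-alike, to be left: a flour dredger in brushed steel, shaped like the salt shaker but much bigger, 62 mm across and 104 mm tall with a domed, perforated cap. The point is its centre, half-way up.
- cup_small: Steel cup holder, one of four fixed 80 mm from the middle of a round wooden board (260 mm wide, 16 mm thick, a thin post with ring handle in its middle, top 97 mm above the worktop). 22 mm high, 3 mm walls and floor: rim 38 mm, inner floor 19 mm above the worktop. Origin: centre of underside. Smallest round one, 52 mm wide inside, for the salt. 
- cup_medium: Steel cup holder, one of four fixed 80 mm from the middle of a round wooden board (260 mm wide, 16 mm thick, a thin post with ring handle in its middle, top 97 mm above the worktop). 22 mm high, 3 mm walls and floor: rim 38 mm, inner floor 19 mm above the worktop. Origin: centre of underside. Middle-sized round one, 64 mm wide inside, for the mill. 
- cup_large: Steel cup holder, one of four fixed 80 mm from the middle of a round wooden board (260 mm wide, 16 mm thick, a thin post with ring handle in its middle, top 97 mm above the worktop). 22 mm high, 3 mm walls and floor: rim 38 mm, inner floor 19 mm above the worktop. Origin: centre of underside. Largest round one, 76 mm wide inside, for the mustard. 
- cup_square: Steel cup holder, one of four fixed 80 mm from the middle of a round wooden board (260 mm wide, 16 mm thick, a thin post with ring handle in its middle, top 97 mm above the worktop). 22 mm high, 3 mm walls and floor: rim 38 mm, inner floor 19 mm above the worktop. Origin: centre of underside. The square one, 62 x 62 mm inside, for the oil bottle with its sides parallel to the walls (x, y square to them; any quarter turn).
Things that resemble listed ones, but are neither listed nor needed, are in the scene too. Leave any blue or purple look-alike of the part that bears mustard_center alone.

How it is judged:
At the end, for the whole second after the job is handed in: Salt shaker, pepper mill, oil bottle and mustard pot each stand at rest in their own holder: axis within 13 mm of the holder's centre (oil bottle 16 mm), standing on its floor (height within 6 mm), upright within 0.1 rad; soap bottle and flour dredger upright and within 30 mm of where they stood (horizontal distance between salt_center and cup_small below 0.013 m and z of salt_center in the frame of cup_small between 0.045 and 0.057 m and angle between each of salt_center, mill_center, mustard_center, oil_center, soap_center, dredger_center's own z axis and vertical below 0.1 rad and linear speed of each of salt, mill, mustard, oil, soap, dredger below 0.03 m/s and angular speed of each of salt, mill, mustard, oil below 0.3 rad/s and horizontal distance between mill_center and cup_medium below 0.013 m and z of mill_center in the frame of cup_medium between 0.058 and 0.07 m and horizontal distance between mustard_center and cup_large below 0.013 m and z of mustard_center in the frame of cup_large between 0.042 and 0.054 m and horizontal distance between oil_center and cup_square below 0.016 m and z of oil_center in the frame of cup_square between 0.058 and 0.07 m and distance of each of soap_center, dredger_center from where it was at the start of the episode below 0.03 m); the robot touches nothing.
It fails at once if the soap bottle or the flour dredger is shifted by more than 40 mm or tipped (distance of any of soap_center, dredger_center from where it was at the start of the episode above 0.04 m or angle between any of soap_center, dredger_center's own z axis and vertical above 0.6 rad).
It fails at once if a condiment is knocked over (angle between any of salt_center, mill_center, mustard_center, oil_center's own z axis and vertical above 0.8 rad).
It fails at once if a condiment is dropped (falls free of the fingers, as from more than about 29 mm) ((contact force between salt and the fingers below 0.1 N and linear speed of salt above 0.75 m/s) or (contact force between mill and the fingers below 0.1 N and linear speed of mill above 0.75 m/s) or (contact force between mustard and the fingers below 0.1 N and linear speed of mustard above 0.75 m/s) or (contact force between oil and the fingers below 0.1 N and linear speed of oil above 0.75 m/s)).
It also fails if it takes over 115 s, if anything falls off the work surface, if the arm or the gripper's body presses on something with over 40 N, if the wrist force passes 120 N, or if a joint passes its speed limit or range.

## Working session

There is one attempt and no reset: what is moved stays moved. The work goes in short steps, Python scripts to look and compute and a tool call to move; the robot and the scene stay as the last step left them, time stands still between calls to the robot, and variables do not carry over. Pictures are saved under pics/ and viewed, at most 14 in all, crops included, and the job is handed in when it is done.

Besides the shell and the picture viewer there is one more tool, called after "Emit:" by a JSON object that holds its "op" and its "data", one argument or row to a line. arm_command: Moves the arm, as the interface text tells. Its arguments: {"type":"object","properties":{"targets":{"type":"array","items":{"type":"object","properties":{"travel":{"type":"array","items":{"type":"number"}},"roll":{"type":"number"},"fingers":{"type":"number"}}}},"force":{"type":"number"}},"required":["targets"]}

```bash
mkdir -p pics; ls; python3 - <<'E'
from plant import readout, read_camera, env
import cv2, numpy as np
print(readout.get_obs())
for n in("scene","top"):
    c=read_camera(n); cv2.imwrite(f"pics/{n}0.png",c["image"][:,:,::-1]); np.savez(f"{n}0.npz",**c)
    print(n,c["fx"],c["cx"],c["cy"],c["R"],c["t"])
E
```

```text
pics
{'time_s': 0.0, 'qpos': array([ 1.14584973e+00,  3.59485520e-01,  1.51139817e+00, -2.55003051e-05,
        1.27250664e+00, -1.15102597e-01]), 'dq': array([ 2.56697262e-04, -2.24181062e-03, -1.18127109e-05, -6.23113458e-04,
       -9.89090684e-04,  2.02888845e-04]), 'effort': array([ 2.00155722e-03, -5.15370619e+01, -2.70723903e+01,  6.73347898e-02,
        3.48360976e-02, -1.83500283e-04]), 'tool_pos': array([0.18268299, 0.5708026 , 0.22183424]), 'tool_rot': array([-4.84675062e-01, -3.10351764e+00,  2.73127599e-03]), 'contact_force': array([-0.35858951,  0.05927482, -0.01344574]), 'wrist_torque': array([0.0251047 , 0.02436114, 0.00256775]), 'gripper_force': 0.0, 'opening': 0.08770770117550812}
scene 433.5845288711169 274.6470428031538 211.43727401094364 [[-0.84165034  0.53986422 -0.01308939]
 [ 0.46059396  0.70499212 -0.5392952 ]
 [-0.28191827 -0.45992688 -0.84201506]] [ 0.47379195 -0.17827575  1.28739993]
top 500.85187195572047 274.9037689366629 209.02731126803852 [[-2.34525093e-02 -9.99715807e-01 -4.27603195e-03]
 [-9.89671792e-01  2.38215111e-02 -1.41358690e-01]
 [ 1.41420379e-01  9.16652195e-04 -9.89949209e-01]] [-0.02623099  0.55024832  1.26097267]
```

View pics/scene0.png

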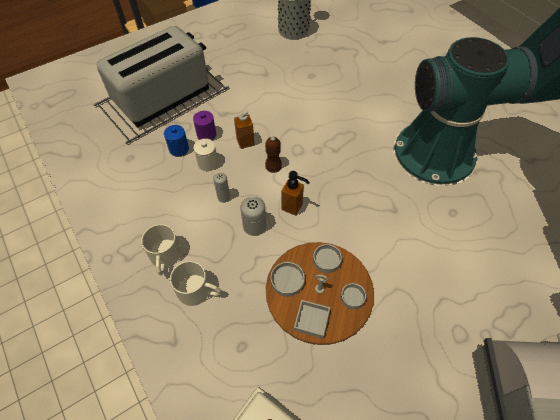

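View pics/top0.png

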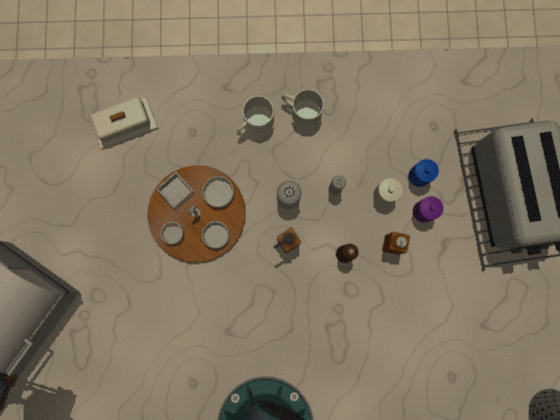

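List of look-alikes (top pixels):
- **Salt:** the slim steel shaker at (338,184) fits. The dredger at (289,192) is the same shape but bigger.
- **Oil:** the bottle with a steel spout at (397,242) fits. The one at (288,240) has the black pump, so it is the soap.
- **Mustard:** the white pot at (390,190) fits. The blue pot (425,172) and purple pot (430,209) are look-alikes, and the white mugs are at (258,115) and (308,105).
- **Mill:** dark wood at (347,253).
- **Holders:** small (172,234), medium (216,235), large (218,192) and square (175,190).

One close crop will check these choices.

```bash
cat > h.py <<'E'
import numpy as np, cv2
def load(n): return dict(np.load(n+".npz"))
def cloud(c):
    v,u=np.mgrid[:420,:560]; z=c["z_map"]
    P=np.stack([(u-c["cx"])/c["fx"]*z,(v-c["cy"])/c["fy"]*z,z],-1)
    W=(P-c["t"])@c["R"]; W[z==0]=np.nan; return W
def ray(c,u,v,h):
    d=c["R"].T@np.array([(u-c["cx"])/c["fx"],(v-c["cy"])/c["fy"],1]); o=-c["R"].T@c["t"]
    return (o+d*(h-o[2])/d[2])
E
python3 - <<'E'
from h import *
t=load("top0"); s=load("scene0")
a=cv2.resize(t["image"][150:275,140:450],None,fx=2.55,fy=2.55,interpolation=2)
b=cv2.resize(s["image"][100:240,160:320],None,fx=2,fy=2,interpolation=2)
im=np.zeros((600,800,3),np.uint8); im[:a.shape[0],:a.shape[1]]=a; im[319:599,:320]=b
b=cv2.resize(s["image"][235:350,255:385],None,fx=2.4,fy=2.4,interpolation=2); im[319:319+276,400:400+312]=b
cv2.imwrite("pics/crop1.png",im[:,:,::-1])
W=cloud(t);Ws=cloud(s)
for n,u,v in [("salt",338,184),("dred",289,192),("mill",347,253),("oil",397,242),("soap",289,240),("must",390,190),("blue",425,172),("purp",430,209),("post",195,213),("table",320,230),("board",190,250),("cups",172,234),("cupm",216,235),("cupl",218,192),("cupq",175,190)]:
    print(n,W[v,u].round(4))
    p=W[v-28:v+29,u-28:u+29].reshape(-1,3); q=Ws.reshape(-1,3); q=q[np.hypot(*(q[:,:2]-W[v,u,:2]).T)<.06]
    for lo,hi in((.03,.05),(.05,.07),(.07,.08),(.08,.1),(.1,.15)):
        o=[]
        for X in(p,q):
            X=X[(X[:,2]>lo)&(X[:,2]<hi)]
            X=X[np.hypot(*(X[:,:2]-W[v,u,:2]).T)<.045]
            if len(X)>8: o.append((len(X),X[:,:2].min(0).round(4),X[:,:2].max(0).round(4),X[:,2].max().round(4)))
        if n in("salt","mill","oil","must","soap","dred"):print("  ",lo,*o)
E
```

```text
salt [ 0.6009 -0.1985  0.095 ]
   0.03 (22, array([ 0.5884, -0.2091]), array([ 0.6093, -0.182 ]), np.float64(0.0485)) (56, array([ 0.5901, -0.2062]), array([ 0.6235, -0.1786]), np.float64(0.0498))
   0.05 (22, array([ 0.5884, -0.2096]), array([ 0.6104, -0.1819]), np.float64(0.0683)) (61, array([ 0.5899, -0.203 ]), array([ 0.6235, -0.1787]), np.float64(0.0699))
   0.07 (11, array([ 0.5885, -0.2111]), array([ 0.5998, -0.183 ]), np.float64(0.0794)) (28, array([ 0.5949, -0.2017]), array([ 0.6227, -0.1782]), np.float64(0.0799))
   0.08 (160, array([ 0.5884, -0.2169]), array([ 0.6222, -0.1819]), np.float64(0.0998)) (145, array([ 0.5879, -0.2124]), array([ 0.6226, -0.1797]), np.float64(0.0998))
   0.1
dred [ 0.5818 -0.0752  0.1048]
   0.03 (23, array([ 0.551 , -0.0994]), array([ 0.571 , -0.0453]), np.float64(0.0499)) (96, array([ 0.5574, -0.083 ]), array([ 0.6125, -0.0409]), np.float64(0.0497))
   0.05 (24, array([ 0.551 , -0.1014]), array([ 0.5714, -0.0452]), np.float64(0.0683)) (101, array([ 0.5531, -0.085 ]), array([ 0.6125, -0.0399]), np.float64(0.0697))
   0.07 (16, array([ 0.5512, -0.
[... 2990 characters left out ...]
np.float64(0.0692)) (99, array([ 0.558 , -0.3348]), array([ 0.6153, -0.2982]), np.float64(0.0699))
   0.07 (255, array([ 0.5569, -0.3608]), array([ 0.6145, -0.3014]), np.float64(0.08)) (241, array([ 0.5568, -0.3618]), array([ 0.6156, -0.2992]), np.float64(0.0799))
   0.08 (187, array([ 0.5569, -0.3553]), array([ 0.6136, -0.3024]), np.float64(0.095)) (59, array([ 0.567 , -0.3425]), array([ 0.6062, -0.3088]), np.float64(0.0913))
   0.1
blue [ 0.629  -0.4217  0.0816]
purp [ 0.5334 -0.4263  0.0871]
post [0.5436 0.1677 0.0422]
table [ 0.4957 -0.1576  0.0022]
board [0.4497 0.1845 0.0195]
cups [0.493  0.2324 0.0161]
cupm [0.4869 0.1159 0.0237]
cupl [0.602  0.1107 0.0163]
cupq [0.6084 0.223  0.026 ]
```

View pics/crop1.png

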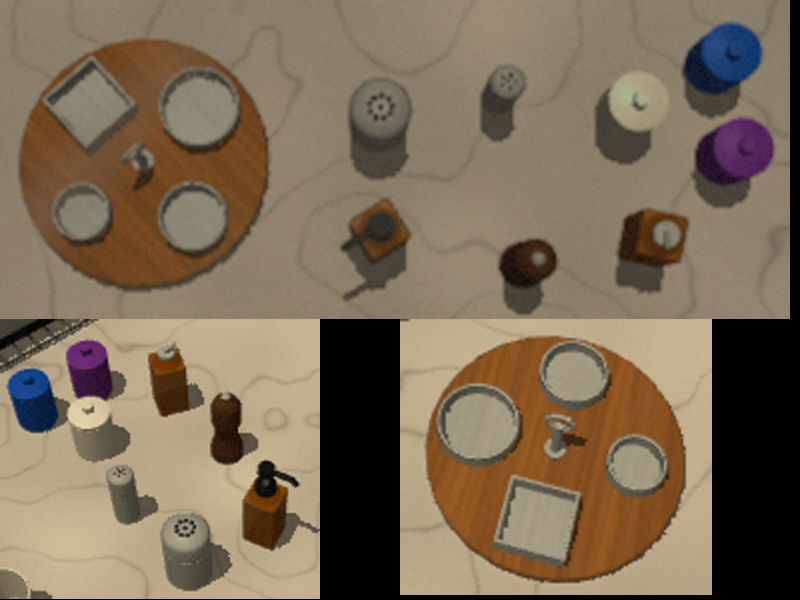

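The crop confirms the choices: salt is slim steel, oil has the steel spout, the soap has the black pump, and the pot is white. Next I'll measure holders and yaws.

```bash
python3 - <<'E'
from h import *
for cam in("top0","scene0"):
    c=load(cam); W=cloud(c); q=W.reshape(-1,3); q=q[~np.isnan(q[:,0])]
    print(cam,"table z",np.median(q[(abs(q[:,0]-.5)<.02)&(abs(q[:,1]+.15)<.03),2]))
    im=c["image"].reshape(-1,3)
    for n,x,y,r in[("small",.493,.2324,.042),("medium",.487,.116,.045),("large",.602,.1107,.052),("square",.608,.223,.056)]:
        p=q[(q[:,2]>.030)&(q[:,2]<.044)&(np.hypot(q[:,0]-x,q[:,1]-y)<r)][:,:2].astype(np.float32)
        m=cv2.minEnclosingCircle(p); A=np.c_[2*p,np.ones(len(p))]; k=np.linalg.lstsq(A,(p**2).sum(1),rcond=None)[0]
        print(n,len(p),"enc",np.round(m[0],4),round(m[1],4),"ls",k[:2].round(4),round(float(np.sqrt(k[2]+k[0]**2+k[1]**2)),4), cv2.minAreaRect(p*1000))
    for n,x,y in[("oil",.451,-.338),("soap",.463,-.070)]:
        p=q[(q[:,2]>.084)&(q[:,2]<.099)&(np.hypot(q[:,0]-x,q[:,1]-y)<.045)][:,:2].astype(np.float32)
        print(n,len(p),cv2.minAreaRect(p*1000))
    for n,x,y,r,lo,hi in[("salt",.606,-.198,.03,.06,.1),("mill",.431,-.216,.035,.08,.1),("must",.586,-.3305,.04,.066,.084),("dred",.582,-.0725,.045,.07,.12),("postz",.544,.168,.03,.05,.11)]:
        p=q[(q[:,2]>lo)&(q[:,2]<hi)&(np.hypot(q[:,0]-x,q[:,1]-y)<r)][:,:2].astype(np.float32)
        m=cv2.minEnclosingCircle(p); print(n,len(p),np.round(m[0],4),round(m[1],4))
E
```

```text
top0 table z 0.000998482559636279
small 110 enc [0.494  0.2305] 0.0296 ls [0.4939 0.2302] 0.0273 ((494.0375671386719, 230.16177368164062), (57.60049057006836, 56.05754852294922), 71.11783599853516)
medium 109 enc [0.4866 0.1178] 0.0352 ls [0.4863 0.1174] 0.0332 ((485.8272705078125, 117.07474517822266), (68.39794158935547, 67.61085510253906), 89.47724914550781)
large 141 enc [0.5994 0.1103] 0.0415 ls [0.5989 0.1102] 0.0392 ((599.0523681640625, 110.19306945800781), (81.12873840332031, 79.49220275878906), 43.539798736572266)
square 159 enc [0.6065 0.2234] 0.0476 ls [0.6068 0.223 ] 0.0375 ((606.6160888671875, 223.02365112304688), (69.61416625976562, 67.82246398925781), 41.149261474609375)
oil 252 ((451.9941711425781, -342.24517822265625), (47.401607513427734, 46.338462829589844), 74.8671646118164)
soap 218 ((464.771728515625, -70.482421875), (45.801353454589844, 46.17616271972656), 30.76438331604004)
salt 181 [ 0.606  -0.1991] 0.0184
mill 26 [ 0.4307 -0.218 ] 0.0211
must 398 [ 0.5853 -0.3313] 0.0307
dred 501 [ 0.5816 -0.0738] 0.031
postz 51 [0.5452 0.1692] 0.0134
scene0 table z -0.000531
[... 355 characters left out ...]
[0.5991 0.1121] 0.0416 ls [0.5995 0.1124] 0.0392 ((599.1498413085938, 112.30874633789062), (81.47369384765625, 79.9925765991211), 41.96411895751953)
square 223 enc [0.6065 0.2244] 0.0474 ls [0.607  0.2253] 0.0376 ((606.7211303710938, 224.5941162109375), (69.11904907226562, 68.14550018310547), 41.31935501098633)
oil 159 ((451.24334716796875, -339.32269287109375), (46.540897369384766, 46.43887710571289), 74.2972412109375)
soap 189 ((465.42474365234375, -67.3038558959961), (46.74120330810547, 45.83125305175781), 31.344711303710938)
salt 206 [ 0.606  -0.1964] 0.0182
mill 81 [ 0.4313 -0.2135] 0.0211
must 295 [ 0.5877 -0.3304] 0.0328
dred 511 [ 0.582  -0.0714] 0.031
postz 82 [0.5475 0.1727] 0.0142
```

Emit:
{"op": "arm_command", "data": {
  "targets": [
    {"travel": [-0.415, -0.256, -0.028], "roll": 72.3, "fingers": 0.087},
    {"travel": [-0.415, -0.256, -0.028], "roll": 72.3, "fingers": 0.087},
    {"travel": [-0.415, -0.256, -0.028], "roll": 72.3, "fingers": 0.087},
    {"travel": [-0.415, -0.256, -0.028], "roll": 72.3, "fingers": 0.087},
    {"travel": [-0.415, -0.256, -0.028], "roll": 72.3, "fingers": 0.087},
    {"travel": [-0.415, -0.256, -0.028], "roll": 72.3, "fingers": 0.087},
    {"travel": [-0.415, -0.256, -0.028], "roll": 72.3, "fingers": 0.087},
    {"travel": [-0.415, -0.256, -0.028], "roll": 72.3, "fingers": 0.087},
    {"travel": [-0.415, -0.256, -0.028], "roll": 72.3, "fingers": 0.087},
    {"travel": [-0.415, -0.256, -0.028], "roll": 72.3, "fingers": 0.087},
    {"travel": [-0.415, -0.256, -0.028], "roll": 72.3, "fingers": 0.087},
    {"travel": [-0.415, -0.256, -0.028], "roll": 72.3, "fingers": 0.087}
  ],
  "force": 25
}}

```text
time_s: 1.1
tool_pos: [0.5019, 0.1982, 0.2507]
tool_rot: [2.225, 2.217, -0.0]
contact_force: [0.3, 1.5, 0.2]
opening: 0.0871
gripper_force: 0.0
```

Emit:
{"op": "arm_command", "data": {
  "targets": [
    {"travel": [-0.529, 0.085, 0.05], "roll": 0, "fingers": 0.087},
    {"travel": [-0.529, 0.085, 0.05], "roll": 0, "fingers": 0.087},
    {"travel": [-0.529, 0.085, 0.05], "roll": 0, "fingers": 0.087},
    {"travel": [-0.529, 0.085, 0.05], "roll": 0, "fingers": 0.087},
    {"travel": [-0.529, 0.085, 0.05], "roll": 0, "fingers": 0.087},
    {"travel": [-0.529, 0.085, 0.05], "roll": 0, "fingers": 0.087},
    {"travel": [-0.529, 0.085, 0.05], "roll": 0, "fingers": 0.087},
    {"travel": [-0.529, 0.085, 0.05], "roll": 0, "fingers": 0.087},
    {"travel": [-0.529, 0.085, 0.05], "roll": 0, "fingers": 0.087},
    {"travel": [-0.529, 0.085, 0.05], "roll": 0, "fingers": 0.087},
    {"travel": [-0.529, 0.085, 0.05], "roll": 0, "fingers": 0.087},
    {"travel": [-0.529, 0.085, 0.05], "roll": 0, "fingers": 0.087}
  ]
}}

```text
time_s: 2.1
tool_pos: [0.5783, -0.2925, 0.2035]
tool_rot: [-2.222, -2.22, 0.0]
contact_force: [0.3, -0.5, 0.7]
opening: 0.0871
gripper_force: 0.0
```

Emit:
{"op": "arm_command", "data": {
  "targets": [
    {"travel": [0, 0, 0], "roll": 0, "fingers": 0.087},
    {"travel": [0, 0, 0], "roll": 0, "fingers": 0.087},
    {"travel": [0, 0, 0], "roll": 0, "fingers": 0.087},
    {"travel": [0, 0, 0], "roll": 0, "fingers": 0.087}
  ]
}}

```text
time_s: 2.43
tool_pos: [0.5782, -0.2889, 0.2041]
tool_rot: [-2.22, -2.221, -0.0]
contact_force: [0.0, -0.2, -0.1]
opening: 0.087
gripper_force: 0.0
```

Emit:
{"op": "arm_command", "data": {
  "targets": [
    {"travel": [-0.042, 0.008, 0], "roll": 0, "fingers": 0.087},
    {"travel": [-0.042, 0.008, 0.02], "roll": 0, "fingers": 0.087},
    {"travel": [-0.042, 0.008, 0.05], "roll": 0, "fingers": 0.087},
    {"travel": [-0.042, 0.008, 0.08], "roll": 0, "fingers": 0.087},
    {"travel": [-0.042, 0.008, 0.11], "roll": 0, "fingers": 0.087},
    {"travel": [-0.042, 0.008, 0.14], "roll": 0, "fingers": 0.087},
    {"travel": [-0.042, 0.008, 0.16], "roll": 0, "fingers": 0.087},
    {"travel": [-0.042, 0.008, 0.172], "roll": 0, "fingers": 0.087},
    {"travel": [-0.042, 0.008, 0.172], "roll": 0, "fingers": 0.087},
    {"travel": [-0.042, 0.008, 0.172], "roll": 0, "fingers": 0.087}
  ]
}}

```text
time_s: 3.27
tool_pos: [0.5869, -0.3316, 0.0327]
tool_rot: [-2.221, -2.222, 0.0]
contact_force: [0.7, 0.1, 0.7]
opening: 0.087
gripper_force: 0.0
```

Emit:
{"op": "arm_command", "data": {
  "targets": [
    {"travel": [0, 0, 0], "roll": 0, "fingers": 0.065},
    {"travel": [0, 0, 0], "roll": 0, "fingers": 0.06},
    {"travel": [0, 0, 0], "roll": 0, "fingers": 0.055},
    {"travel": [0, 0, 0], "roll": 0, "fingers": 0.05},
    {"travel": [0, 0, 0], "roll": 0, "fingers": 0.05},
    {"travel": [0, 0, 0], "roll": 0, "fingers": 0.05},
    {"travel": [0, 0, 0], "roll": 0, "fingers": 0.05},
    {"travel": [0, 0, 0], "roll": 0, "fingers": 0.05}
  ],
  "force": 25
}}

```text
time_s: 3.93
tool_pos: [0.5865, -0.3328, 0.0332]
tool_rot: [2.222, 2.22, -0.0]
contact_force: [-3.1, 0.3, 5.8]
opening: 0.0595
gripper_force: 25.0
```

Emit:
{"op": "arm_command", "data": {
  "targets": [
    {"travel": [0, 0, -0.02], "roll": 0, "fingers": 0.05},
    {"travel": [0, 0, -0.05], "roll": 0, "fingers": 0.05},
    {"travel": [0, 0, -0.085], "roll": 0, "fingers": 0.05},
    {"travel": [0, 0, -0.12], "roll": 0, "fingers": 0.05},
    {"travel": [0, 0, -0.15], "roll": 0, "fingers": 0.05},
    {"travel": [0, 0, -0.17], "roll": 0, "fingers": 0.05},
    {"travel": [0.015, 0, -0.17], "roll": 0, "fingers": 0.05},
    {"travel": [0.045, 0.002, -0.17], "roll": 0, "fingers": 0.05},
    {"travel": [0.08, 0.004, -0.17], "roll": 0, "fingers": 0.05},
    {"travel": [0.12, 0.006, -0.17], "roll": 0, "fingers": 0.05},
    {"travel": [0.16, 0.008, -0.17], "roll": 0, "fingers": 0.05},
    {"travel": [0.2, 0.01, -0.17], "roll": 0, "fingers": 0.05}
  ]
}}

```text
time_s: 4.93
tool_pos: [0.5951, -0.1296, 0.2001]
tool_rot: [-2.221, -2.217, 0.002]
contact_force: [0.3, -0.3, -3.0]
opening: 0.0592
gripper_force: 25.0
```

Emit:
{"op": "arm_command", "data": {
  "targets": [
    {"travel": [0.04, 0, 0], "roll": 0, "fingers": 0.05},
    {"travel": [0.08, 0, 0], "roll": 0, "fingers": 0.05},
    {"travel": [0.12, 0, 0], "roll": 0, "fingers": 0.05},
    {"travel": [0.16, 0, 0], "roll": 0, "fingers": 0.05},
    {"travel": [0.195, 0.002, 0], "roll": 0, "fingers": 0.05},
    {"travel": [0.22, 0.002, 0], "roll": 0, "fingers": 0.05},
    {"travel": [0.235, 0.002, 0], "roll": 0, "fingers": 0.05},
    {"travel": [0.24, 0.002, 0], "roll": 0, "fingers": 0.05},
    {"travel": [0.24, 0.002, 0], "roll": 0, "fingers": 0.05},
    {"travel": [0.24, 0.002, 0], "roll": 0, "fingers": 0.05}
  ]
}}

```text
time_s: 5.77
tool_pos: [0.5986, 0.1065, 0.2015]
tool_rot: [-2.222, -2.22, 0.002]
contact_force: [0.3, -0.1, -1.9]
opening: 0.0592
gripper_force: 25.0
```

Emit:
{"op": "arm_command", "data": {
  "targets": [
    {"travel": [0.003, 0, 0.02], "roll": 0, "fingers": 0.05},
    {"travel": [0.003, 0, 0.05], "roll": 0, "fingers": 0.05},
    {"travel": [0.003, 0, 0.08], "roll": 0, "fingers": 0.05},
    {"travel": [0.003, 0, 0.105], "roll": 0, "fingers": 0.05},
    {"travel": [0.003, 0, 0.12], "roll": 0, "fingers": 0.05},
    {"travel": [0.003, 0, 0.13], "roll": 0, "fingers": 0.05},
    {"travel": [0.003, 0, 0.137], "roll": 0, "fingers": 0.05},
    {"travel": [0.003, 0, 0.142], "roll": 0, "fingers": 0.05},
    {"travel": [0.003, 0, 0.146], "roll": 0, "fingers": 0.05},
    {"travel": [0.003, 0, 0.148], "roll": 0, "fingers": 0.05},
    {"travel": [0.003, 0, 0.148], "roll": 0, "fingers": 0.05},
    {"travel": [0.003, 0, 0.148], "roll": 0, "fingers": 0.05}
  ]
}}

```text
time_s: 6.77
tool_pos: [0.5995, 0.1105, 0.0549]
tool_rot: [2.222, 2.22, 0.001]
contact_force: [0.4, 0.5, -3.1]
opening: 0.0594
gripper_force: 25.0
```

Emit:
{"op": "arm_command", "data": {
  "targets": [
    {"travel": [0, 0, 0.002], "roll": 0, "fingers": 0.05},
    {"travel": [0, 0, 0.003], "roll": 0, "fingers": 0.05},
    {"travel": [0, 0, 0.003], "roll": 0, "fingers": 0.05},
    {"travel": [0, 0, 0.003], "roll": 0, "fingers": 0.05}
  ]
}}

```text
time_s: 7.1
tool_pos: [0.5996, 0.1106, 0.0522]
tool_rot: [2.222, 2.22, 0.002]
contact_force: [-1.1, 0.7, 6.5]
opening: 0.0593
gripper_force: 25.0
```

Emit:
{"op": "arm_command", "data": {
  "targets": [
    {"travel": [0, 0, 0], "roll": 0, "fingers": 0.065},
    {"travel": [0, 0, 0], "roll": 0, "fingers": 0.075},
    {"travel": [0, 0, 0], "roll": 0, "fingers": 0.08},
    {"travel": [0, 0, 0], "roll": 0, "fingers": 0.08},
    {"travel": [0, 0, -0.03], "roll": 0, "fingers": 0.08},
    {"travel": [0, 0, -0.07], "roll": 0, "fingers": 0.08},
    {"travel": [0, 0, -0.11], "roll": 0, "fingers": 0.08},
    {"travel": [0, 0, -0.15], "roll": 0, "fingers": 0.08},
    {"travel": [0, 0, -0.15], "roll": 0, "fingers": 0.08},
    {"travel": [0, 0, -0.15], "roll": 0, "fingers": 0.08}
  ]
}}

```text
time_s: 7.93
tool_pos: [0.6011, 0.1106, 0.2041]
tool_rot: [2.219, 2.218, 0.007]
contact_force: [-1.0, -0.1, -0.4]
opening: 0.0799
gripper_force: 0.0
```

Emit:
{"op": "arm_command", "data": {
  "targets": [
    {"travel": [-0.04, 0.005, 0], "roll": 0, "fingers": 0.08},
    {"travel": [-0.08, 0.005, 0], "roll": 0, "fingers": 0.08},
    {"travel": [-0.12, 0.005, 0], "roll": 0, "fingers": 0.08},
    {"travel": [-0.16, 0.005, 0], "roll": 0, "fingers": 0.08},
    {"travel": [-0.2, 0.005, 0], "roll": 0, "fingers": 0.08},
    {"travel": [-0.24, 0.005, 0], "roll": 0, "fingers": 0.08},
    {"travel": [-0.28, 0.005, 0], "roll": 0, "fingers": 0.08},
    {"travel": [-0.309, 0.005, 0], "roll": 0, "fingers": 0.08},
    {"travel": [-0.309, 0.005, 0], "roll": 0, "fingers": 0.08},
    {"travel": [-0.309, 0.005, 0], "roll": 0, "fingers": 0.08},
    {"travel": [-0.309, 0.005, 0], "roll": 0, "fingers": 0.08},
    {"travel": [-0.309, 0.005, 0], "roll": 0, "fingers": 0.08}
  ]
}}

```text
time_s: 8.93
tool_pos: [0.6031, -0.1969, 0.2001]
tool_rot: [-2.22, -2.22, 0.001]
contact_force: [0.4, -0.2, 0.1]
opening: 0.0801
gripper_force: 0.0
```

Emit:
{"op": "arm_command", "data": {
  "targets": [
    {"travel": [-0.001, 0.003, 0.02], "roll": 0, "fingers": 0.08},
    {"travel": [-0.001, 0.003, 0.05], "roll": 0, "fingers": 0.08},
    {"travel": [-0.001, 0.003, 0.08], "roll": 0, "fingers": 0.08},
    {"travel": [-0.001, 0.003, 0.11], "roll": 0, "fingers": 0.08},
    {"travel": [-0.001, 0.003, 0.14], "roll": 0, "fingers": 0.08},
    {"travel": [-0.001, 0.003, 0.158], "roll": 0, "fingers": 0.08},
    {"travel": [-0.001, 0.003, 0.158], "roll": 0, "fingers": 0.08},
    {"travel": [-0.001, 0.003, 0.158], "roll": 0, "fingers": 0.08},
    {"travel": [-0.001, 0.003, 0.158], "roll": 0, "fingers": 0.08}
  ]
}}

```text
time_s: 9.68
tool_pos: [0.6078, -0.199, 0.0444]
tool_rot: [2.22, 2.221, 0.001]
contact_force: [0.6, -0.1, 0.1]
opening: 0.0799
gripper_force: 0.0
```

Emit:
{"op": "arm_command", "data": {
  "targets": [
    {"travel": [0, 0, 0], "roll": 0, "fingers": 0.045},
    {"travel": [0, 0, 0], "roll": 0, "fingers": 0.04},
    {"travel": [0, 0, 0], "roll": 0, "fingers": 0.038},
    {"travel": [0, 0, 0], "roll": 0, "fingers": 0.034},
    {"travel": [0, 0, 0], "roll": 0, "fingers": 0.03},
    {"travel": [0, 0, 0], "roll": 0, "fingers": 0.026},
    {"travel": [0, 0, 0], "roll": 0, "fingers": 0.026},
    {"travel": [0, 0, 0], "roll": 0, "fingers": 0.026},
    {"travel": [0, 0, 0], "roll": 0, "fingers": 0.026}
  ],
  "force": 25
}}

```text
time_s: 10.43
tool_pos: [0.6065, -0.1996, 0.0432]
tool_rot: [-2.222, -2.22, 0.001]
contact_force: [-1.5, -0.9, 2.0]
opening: 0.0356
gripper_force: 25.0
```

Emit:
{"op": "arm_command", "data": {
  "targets": [
    {"travel": [0, 0, -0.02], "roll": 0, "fingers": 0.026},
    {"travel": [0, 0, -0.05], "roll": 0, "fingers": 0.026},
    {"travel": [0, 0, -0.085], "roll": 0, "fingers": 0.026},
    {"travel": [0, 0, -0.12], "roll": 0, "fingers": 0.026},
    {"travel": [0, 0, -0.15], "roll": 0, "fingers": 0.026},
    {"travel": [0, 0, -0.16], "roll": 0, "fingers": 0.026},
    {"travel": [0.015, -0.004, -0.16], "roll": 0, "fingers": 0.026},
    {"travel": [0.045, -0.012, -0.16], "roll": 0, "fingers": 0.026},
    {"travel": [0.08, -0.021, -0.16], "roll": 0, "fingers": 0.026},
    {"travel": [0.12, -0.031, -0.16], "roll": 0, "fingers": 0.026},
    {"travel": [0.16, -0.042, -0.16], "roll": 0, "fingers": 0.026},
    {"travel": [0.2, -0.052, -0.16], "roll": 0, "fingers": 0.026}
  ]
}}

```text
time_s: 11.43
tool_pos: [0.5517, 0.003, 0.2004]
tool_rot: [-2.22, -2.217, 0.004]
contact_force: [0.8, 0.8, -0.9]
opening: 0.0351
gripper_force: 25.0
```

Emit:
{"op": "arm_command", "data": {
  "targets": [
    {"travel": [0.04, -0.01, 0], "roll": 0, "fingers": 0.026},
    {"travel": [0.08, -0.021, 0], "roll": 0, "fingers": 0.026},
    {"travel": [0.12, -0.031, 0], "roll": 0, "fingers": 0.026},
    {"travel": [0.155, -0.04, 0], "roll": 0, "fingers": 0.026},
    {"travel": [0.185, -0.048, 0], "roll": 0, "fingers": 0.026},
    {"travel": [0.21, -0.055, 0], "roll": 0, "fingers": 0.026},
    {"travel": [0.225, -0.06, 0], "roll": 0, "fingers": 0.026},
    {"travel": [0.229, -0.06, 0], "roll": 0, "fingers": 0.026},
    {"travel": [0.229, -0.06, 0], "roll": 0, "fingers": 0.026},
    {"travel": [0.229, -0.06, 0], "roll": 0, "fingers": 0.026}
  ]
}}

```text
time_s: 12.27
tool_pos: [0.4942, 0.229, 0.2018]
tool_rot: [-2.221, -2.221, 0.004]
contact_force: [0.0, 0.7, -1.3]
opening: 0.0355
gripper_force: 25.0
```

```bash
python3 - <<'E'
from plant import readout, read_camera, env
from h import *
for n in("scene","top"):
    c=read_camera(n); cv2.imwrite(f"pics/{n}1.png",c["image"][:,:,::-1]); np.savez(f"{n}1.npz",**c)
    q=cloud(c).reshape(-1,3); q=q[~np.isnan(q[:,0])]
    for nm,x,y,r,lo,hi in[("must",.599,.111,.05,.08,.1),("dred",.582,-.0725,.045,.07,.12),("mill",.431,-.216,.035,.08,.1)]:
        p=q[(q[:,2]>lo)&(q[:,2]<hi)&(np.hypot(q[:,0]-x,q[:,1]-y)<r)][:,:2].astype(np.float32)
        m=cv2.minEnclosingCircle(p); print(n,nm,len(p),np.round(m[0],4),round(m[1],4))
o=readout.get_obs(); print(o["tool_pos"],o["tool_rot"],o["gripper_force"])
E
```

```text
scene must 493 [0.6002 0.1138] 0.0311
scene dred 512 [ 0.5829 -0.0715] 0.0318
scene mill 76 [ 0.4308 -0.2146] 0.0209
top must 341 [0.6007 0.1128] 0.0304
top dred 501 [ 0.5816 -0.0742] 0.0314
top mill 28 [ 0.4303 -0.2177] 0.0206
[0.49498146 0.22843659 0.2024579 ] [-2.22338623e+00 -2.21924841e+00  2.21939606e-03] 25.000280615931842
```

View pics/scene1.png

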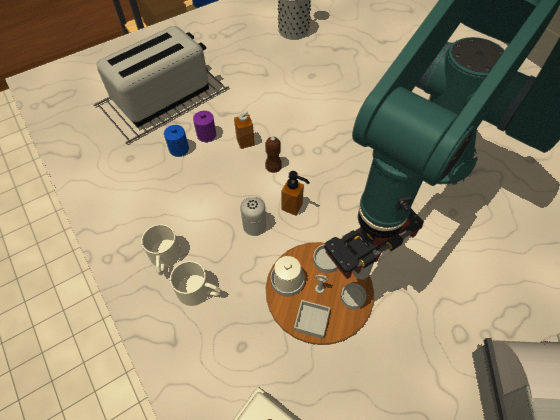

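The picture shows the mustard in the large holder at (288,272), measured about 2 mm off centre. The salt is held above the small holder at (353,295).

Emit:
{"op": "arm_command", "data": {
  "targets": [
    {"travel": [0.002, 0, 0.02], "roll": 0, "fingers": 0.026},
    {"travel": [0.002, 0, 0.05], "roll": 0, "fingers": 0.026},
    {"travel": [0.002, 0, 0.08], "roll": 0, "fingers": 0.026},
    {"travel": [0.002, 0, 0.1], "roll": 0, "fingers": 0.026},
    {"travel": [0.002, 0, 0.115], "roll": 0, "fingers": 0.026},
    {"travel": [0.002, 0, 0.125], "roll": 0, "fingers": 0.026},
    {"travel": [0.002, 0, 0.132], "roll": 0, "fingers": 0.026},
    {"travel": [0.002, 0, 0.137], "roll": 0, "fingers": 0.026},
    {"travel": [0.002, 0, 0.14], "roll": 0, "fingers": 0.026},
    {"travel": [0.002, 0, 0.14], "roll": 0, "fingers": 0.026},
    {"travel": [0.002, 0, 0.14], "roll": 0, "fingers": 0.026},
    {"travel": [0.002, 0, 0.14], "roll": 0, "fingers": 0.026}
  ]
}}

```text
time_s: 13.37
tool_pos: [0.4957, 0.2318, 0.0639]
tool_rot: [2.222, 2.22, 0.002]
contact_force: [0.5, 0.1, -2.0]
opening: 0.0351
gripper_force: 25.0
```

Emit:
{"op": "arm_command", "data": {
  "targets": [
    {"travel": [-0.001, -0.001, 0.0], "roll": 0, "fingers": 0.026},
    {"travel": [-0.001, -0.001, 0.002], "roll": 0, "fingers": 0.026},
    {"travel": [-0.001, -0.001, 0.002], "roll": 0, "fingers": 0.026},
    {"travel": [-0.001, -0.001, 0.002], "roll": 0, "fingers": 0.026}
  ]
}}

```text
time_s: 13.7
tool_pos: [0.4943, 0.2307, 0.062]
tool_rot: [2.222, 2.22, 0.001]
contact_force: [-1.7, 0.0, 5.8]
opening: 0.0354
gripper_force: 25.0
```

Emit:
{"op": "arm_command", "data": {
  "targets": [
    {"travel": [0, 0, 0], "roll": 0, "fingers": 0.042},
    {"travel": [0, 0, 0], "roll": 0, "fingers": 0.05},
    {"travel": [0, 0, 0], "roll": 0, "fingers": 0.06},
    {"travel": [0, 0, 0], "roll": 0, "fingers": 0.06},
    {"travel": [0, 0, -0.03], "roll": 0, "fingers": 0.06},
    {"travel": [0, 0, -0.07], "roll": 0, "fingers": 0.06},
    {"travel": [0, 0, -0.11], "roll": 0, "fingers": 0.06},
    {"travel": [0, 0, -0.15], "roll": 0, "fingers": 0.08},
    {"travel": [0, 0, -0.15], "roll": 0, "fingers": 0.08},
    {"travel": [0, 0, -0.15], "roll": 0, "fingers": 0.08}
  ]
}}

```text
time_s: 14.53
tool_pos: [0.4961, 0.2312, 0.2139]
tool_rot: [2.22, 2.219, 0.008]
contact_force: [1.7, 0.2, 0.5]
opening: 0.0767
gripper_force: 0.0
```

Emit:
{"op": "arm_command", "data": {
  "targets": [
    {"travel": [-0.447, -0.065, 0], "roll": 0, "fingers": 0.08},
    {"travel": [-0.447, -0.065, 0], "roll": 0, "fingers": 0.08},
    {"travel": [-0.447, -0.065, 0], "roll": 0, "fingers": 0.08},
    {"travel": [-0.447, -0.065, 0], "roll": 0, "fingers": 0.08},
    {"travel": [-0.447, -0.065, 0], "roll": 0, "fingers": 0.08},
    {"travel": [-0.447, -0.065, 0], "roll": 0, "fingers": 0.08},
    {"travel": [-0.447, -0.065, 0], "roll": 0, "fingers": 0.08},
    {"travel": [-0.447, -0.065, 0], "roll": 0, "fingers": 0.08},
    {"travel": [-0.447, -0.065, 0], "roll": 0, "fingers": 0.08},
    {"travel": [-0.447, -0.065, 0], "roll": 0, "fingers": 0.08},
    {"travel": [-0.447, -0.065, 0], "roll": 0, "fingers": 0.08},
    {"travel": [-0.447, -0.065, 0], "roll": 0, "fingers": 0.08}
  ]
}}

```text
time_s: 15.53
tool_pos: [0.4276, -0.222, 0.2098]
tool_rot: [2.227, 2.215, -0.004]
contact_force: [-0.2, -0.1, 0.9]
opening: 0.0801
gripper_force: 0.0
```

Emit:
{"op": "arm_command", "data": {
  "targets": [
    {"travel": [0, 0, 0], "roll": 0, "fingers": 0.08},
    {"travel": [0, 0, 0], "roll": 0, "fingers": 0.08},
    {"travel": [0, 0, 0], "roll": 0, "fingers": 0.08},
    {"travel": [0, 0, 0], "roll": 0, "fingers": 0.08}
  ]
}}

```text
time_s: 15.87
tool_pos: [0.4285, -0.2147, 0.2107]
tool_rot: [-2.219, -2.222, 0.0]
contact_force: [-0.2, -0.5, 0.8]
opening: 0.0799
gripper_force: 0.0
```

Emit:
{"op": "arm_command", "data": {
  "targets": [
    {"travel": [-0.001, 0.002, 0.02], "roll": 0, "fingers": 0.08},
    {"travel": [-0.001, 0.002, 0.05], "roll": 0, "fingers": 0.08},
    {"travel": [-0.001, 0.002, 0.08], "roll": 0, "fingers": 0.08},
    {"travel": [-0.001, 0.002, 0.11], "roll": 0, "fingers": 0.08},
    {"travel": [-0.001, 0.002, 0.135], "roll": 0, "fingers": 0.08},
    {"travel": [-0.001, 0.002, 0.147], "roll": 0, "fingers": 0.08},
    {"travel": [-0.001, 0.002, 0.147], "roll": 0, "fingers": 0.08},
    {"travel": [-0.001, 0.002, 0.147], "roll": 0, "fingers": 0.08},
    {"travel": [-0.001, 0.002, 0.147], "roll": 0, "fingers": 0.08}
  ]
}}

```text
time_s: 16.62
tool_pos: [0.4315, -0.2172, 0.0651]
tool_rot: [2.22, 2.221, 0.0]
contact_force: [0.6, -1.0, 0.4]
opening: 0.0802
gripper_force: 0.0
```

Emit:
{"op": "arm_command", "data": {
  "targets": [
    {"travel": [0, 0, 0], "roll": 0, "fingers": 0.05},
    {"travel": [0, 0, 0], "roll": 0, "fingers": 0.046},
    {"travel": [0, 0, 0], "roll": 0, "fingers": 0.043},
    {"travel": [0, 0, 0], "roll": 0, "fingers": 0.04},
    {"travel": [0, 0, 0], "roll": 0, "fingers": 0.036},
    {"travel": [0, 0, 0], "roll": 0, "fingers": 0.032},
    {"travel": [0, 0, 0], "roll": 0, "fingers": 0.032},
    {"travel": [0, 0, 0], "roll": 0, "fingers": 0.032},
    {"travel": [0, 0, 0], "roll": 0, "fingers": 0.032}
  ],
  "force": 25
}}

```text
time_s: 17.37
tool_pos: [0.4306, -0.2174, 0.0643]
tool_rot: [-2.222, -2.22, 0.0]
contact_force: [-1.9, -0.2, 0.6]
opening: 0.0419
gripper_force: 25.0
```

Emit:
{"op": "arm_command", "data": {
  "targets": [
    {"travel": [0, 0, -0.02], "roll": 0, "fingers": 0.032},
    {"travel": [0, 0, -0.05], "roll": 0, "fingers": 0.032},
    {"travel": [0, 0, -0.085], "roll": 0, "fingers": 0.032},
    {"travel": [0, 0, -0.12], "roll": 0, "fingers": 0.032},
    {"travel": [0, 0, -0.15], "roll": 0, "fingers": 0.032},
    {"travel": [0, 0, -0.18], "roll": 0, "fingers": 0.032},
    {"travel": [0, 0, -0.19], "roll": 0, "fingers": 0.032},
    {"travel": [0, 0.01, -0.19], "roll": 0, "fingers": 0.032},
    {"travel": [0.02, 0.03, -0.19], "roll": 0, "fingers": 0.032},
    {"travel": [0.05, 0.05, -0.19], "roll": 0, "fingers": 0.032},
    {"travel": [0.08, 0.056, -0.19], "roll": 0, "fingers": 0.032},
    {"travel": [0.115, 0.056, -0.19], "roll": 0, "fingers": 0.032}
  ]
}}

```text
time_s: 18.37
tool_pos: [0.4882, -0.1015, 0.2514]
tool_rot: [-2.222, -2.218, 0.001]
contact_force: [-0.4, 0.5, -2.3]
opening: 0.0418
gripper_force: 25.0
```

Emit:
{"op": "arm_command", "data": {
  "targets": [
    {"travel": [0.04, 0, 0], "roll": 0, "fingers": 0.032},
    {"travel": [0.08, 0, 0], "roll": 0, "fingers": 0.032},
    {"travel": [0.12, 0, 0], "roll": 0, "fingers": 0.032},
    {"travel": [0.155, 0, 0], "roll": 0, "fingers": 0.032},
    {"travel": [0.185, 0, 0], "roll": 0, "fingers": 0.032},
    {"travel": [0.21, 0, 0], "roll": 0, "fingers": 0.032},
    {"travel": [0.22, 0, 0], "roll": 0, "fingers": 0.032},
    {"travel": [0.22, 0, 0], "roll": 0, "fingers": 0.032},
    {"travel": [0.22, 0, 0], "roll": 0, "fingers": 0.032},
    {"travel": [0.22, 0, 0], "roll": 0, "fingers": 0.032}
  ]
}}

```text
time_s: 19.2
tool_pos: [0.4868, 0.1165, 0.2531]
tool_rot: [-2.223, -2.22, 0.003]
contact_force: [-0.4, -0.9, -1.5]
opening: 0.0413
gripper_force: 25.0
```

Emit:
{"op": "arm_command", "data": {
  "targets": [
    {"travel": [0, 0, 0], "roll": 0, "fingers": 0.032},
    {"travel": [0, 0, 0], "roll": 0, "fingers": 0.032}
  ]
}}

```text
time_s: 19.37
tool_pos: [0.4872, 0.1163, 0.254]
tool_rot: [2.224, 2.218, -0.001]
contact_force: [0.0, 0.3, -2.4]
opening: 0.0417
gripper_force: 25.0
```

Emit:
{"op": "arm_command", "data": {
  "targets": [
    {"travel": [0, 0, 0.02], "roll": 0, "fingers": 0.032},
    {"travel": [0, 0, 0.05], "roll": 0, "fingers": 0.032},
    {"travel": [0, 0, 0.085], "roll": 0, "fingers": 0.032},
    {"travel": [0, 0, 0.115], "roll": 0, "fingers": 0.032},
    {"travel": [0, 0, 0.135], "roll": 0, "fingers": 0.032},
    {"travel": [0, 0, 0.15], "roll": 0, "fingers": 0.032},
    {"travel": [0, 0, 0.16], "roll": 0, "fingers": 0.032},
    {"travel": [0, 0, 0.166], "roll": 0, "fingers": 0.032},
    {"travel": [0, 0, 0.169], "roll": 0, "fingers": 0.032},
    {"travel": [0, 0, 0.169], "roll": 0, "fingers": 0.032},
    {"travel": [0, 0, 0.169], "roll": 0, "fingers": 0.032},
    {"travel": [0, 0, 0.169], "roll": 0, "fingers": 0.032}
  ]
}}

```text
time_s: 20.37
tool_pos: [0.4879, 0.1176, 0.0861]
tool_rot: [2.222, 2.22, 0.002]
contact_force: [-0.3, 0.2, -1.7]
opening: 0.0415
gripper_force: 25.0
```

Emit:
{"op": "arm_command", "data": {
  "targets": [
    {"travel": [0, -0.001, 0.001], "roll": 0, "fingers": 0.032},
    {"travel": [0, -0.001, 0.003], "roll": 0, "fingers": 0.032},
    {"travel": [0, -0.001, 0.003], "roll": 0, "fingers": 0.032},
    {"travel": [0, -0.001, 0.003], "roll": 0, "fingers": 0.032}
  ]
}}

```text
time_s: 20.7
tool_pos: [0.4859, 0.1177, 0.0829]
tool_rot: [2.222, 2.221, 0.0]
contact_force: [-2.4, 0.1, 5.1]
opening: 0.0415
gripper_force: 25.0
```

Emit:
{"op": "arm_command", "data": {
  "targets": [
    {"travel": [0, 0, 0], "roll": 0, "fingers": 0.048},
    {"travel": [0, 0, 0], "roll": 0, "fingers": 0.056},
    {"travel": [0, 0, 0], "roll": 0, "fingers": 0.066},
    {"travel": [0, 0, 0], "roll": 0, "fingers": 0.066},
    {"travel": [0, 0, -0.03], "roll": 0, "fingers": 0.066},
    {"travel": [0, 0, -0.07], "roll": 0, "fingers": 0.066},
    {"travel": [0, 0, -0.11], "roll": 0, "fingers": 0.066},
    {"travel": [0, 0, -0.15], "roll": 0, "fingers": 0.08},
    {"travel": [0, 0, -0.15], "roll": 0, "fingers": 0.08},
    {"travel": [0, 0, -0.15], "roll": 0, "fingers": 0.08}
  ]
}}

```text
time_s: 21.53
tool_pos: [0.488, 0.1178, 0.2346]
tool_rot: [2.22, 2.218, 0.007]
contact_force: [-0.7, 0.0, -0.5]
opening: 0.0793
gripper_force: 0.0
```

Emit:
{"op": "arm_command", "data": {
  "targets": [
    {"travel": [-0.459, -0.036, 0.02], "roll": 5, "fingers": 0.084},
    {"travel": [-0.459, -0.036, 0.02], "roll": 10, "fingers": 0.084},
    {"travel": [-0.459, -0.036, 0.02], "roll": 15.4, "fingers": 0.084},
    {"travel": [-0.459, -0.036, 0.02], "roll": 15.4, "fingers": 0.084},
    {"travel": [-0.459, -0.036, 0.02], "roll": 15.4, "fingers": 0.084},
    {"travel": [-0.459, -0.036, 0.02], "roll": 15.4, "fingers": 0.084},
    {"travel": [-0.459, -0.036, 0.02], "roll": 15.4, "fingers": 0.084},
    {"travel": [-0.459, -0.036, 0.02], "roll": 15.4, "fingers": 0.084},
    {"travel": [-0.459, -0.036, 0.02], "roll": 15.4, "fingers": 0.084},
    {"travel": [-0.459, -0.036, 0.02], "roll": 15.4, "fingers": 0.084},
    {"travel": [-0.459, -0.036, 0.02], "roll": 15.4, "fingers": 0.084},
    {"travel": [-0.459, -0.036, 0.02], "roll": 15.4, "fingers": 0.084}
  ]
}}

```text
time_s: 22.53
tool_pos: [0.4483, -0.3479, 0.2098]
tool_rot: [2.503, 1.897, -0.004]
contact_force: [0.3, 0.0, 0.9]
opening: 0.084
gripper_force: 0.0
```

Emit:
{"op": "arm_command", "data": {
  "targets": [
    {"travel": [0, 0, 0], "roll": 0, "fingers": 0.084},
    {"travel": [0, 0, 0], "roll": 0, "fingers": 0.084},
    {"travel": [0, 0, 0], "roll": 0, "fingers": 0.084},
    {"travel": [0, 0, 0], "roll": 0, "fingers": 0.084}
  ]
}}

```text
time_s: 22.87
tool_pos: [0.4495, -0.3394, 0.2117]
tool_rot: [-2.497, -1.904, 0.0]
contact_force: [0.4, 0.6, 0.6]
opening: 0.0841
gripper_force: 0.0
```

```bash
cat > go.py <<'E'
import sys; from plant import readout; import numpy as np
from scipy.spatial.transform import Rotation as Ro
o=readout.get_obs(); R=Ro.from_rotvec(o["tool_rot"]).as_matrix()
print("pos",o["tool_pos"].round(4),"heading",np.degrees(np.arctan2(R[1,1],R[0,1])).round(2),"tilt",np.degrees(np.arccos(-R[2,2])).round(2))
print("travel",(R.T@(np.array(eval(sys.argv[1]))-o["tool_pos"])).round(4))
E
python3 go.py "[0.4517,-0.341,0.057]"
```

```text
pos [ 0.4495 -0.3394  0.2117] heading -15.36 tilt 0.09
travel [-0.0011  0.0027  0.1547]
```

Emit:
{"op": "arm_command", "data": {
  "targets": [
    {"travel": [-0.001, 0.002, 0.02], "roll": 0, "fingers": 0.084},
    {"travel": [-0.001, 0.002, 0.05], "roll": 0, "fingers": 0.084},
    {"travel": [-0.001, 0.002, 0.08], "roll": 0, "fingers": 0.084},
    {"travel": [-0.001, 0.002, 0.11], "roll": 0, "fingers": 0.084},
    {"travel": [-0.001, 0.002, 0.14], "roll": 0, "fingers": 0.084},
    {"travel": [-0.001, 0.002, 0.155], "roll": 0, "fingers": 0.084},
    {"travel": [-0.001, 0.002, 0.155], "roll": 0, "fingers": 0.084},
    {"travel": [-0.001, 0.002, 0.155], "roll": 0, "fingers": 0.084},
    {"travel": [-0.001, 0.002, 0.155], "roll": 0, "fingers": 0.084}
  ]
}}

```text
time_s: 23.62
tool_pos: [0.4522, -0.3429, 0.0585]
tool_rot: [2.497, 1.903, 0.0]
contact_force: [-0.3, -0.7, 0.5]
opening: 0.0841
gripper_force: 0.0
```

Emit:
{"op": "arm_command", "data": {
  "targets": [
    {"travel": [0, 0, 0], "roll": 0, "fingers": 0.054},
    {"travel": [0, 0, 0], "roll": 0, "fingers": 0.05},
    {"travel": [0, 0, 0], "roll": 0, "fingers": 0.048},
    {"travel": [0, 0, 0], "roll": 0, "fingers": 0.045},
    {"travel": [0, 0, 0], "roll": 0, "fingers": 0.04},
    {"travel": [0, 0, 0], "roll": 0, "fingers": 0.036},
    {"travel": [0, 0, 0], "roll": 0, "fingers": 0.036},
    {"travel": [0, 0, 0], "roll": 0, "fingers": 0.036},
    {"travel": [0, 0, 0], "roll": 0, "fingers": 0.036}
  ],
  "force": 30
}}

```text
time_s: 24.37
tool_pos: [0.4511, -0.3429, 0.0574]
tool_rot: [-2.5, -1.902, 0.0]
contact_force: [-2.2, 0.5, 3.9]
opening: 0.0458
gripper_force: 29.9
```

```bash
python3 go.py "[0.4517,-0.341,0.057]"
```

```text
pos [ 0.4511 -0.3429  0.0574] heading -15.45 tilt 0.02
travel [0.002  0.0001 0.0004]
```

Emit:
{"op": "arm_command", "data": {
  "targets": [
    {"travel": [0, 0, -0.02], "roll": 0, "fingers": 0.036},
    {"travel": [0, 0, -0.05], "roll": 0, "fingers": 0.036},
    {"travel": [0, 0, -0.085], "roll": 0, "fingers": 0.036},
    {"travel": [0, 0, -0.12], "roll": 0, "fingers": 0.036},
    {"travel": [0, 0, -0.15], "roll": 0, "fingers": 0.036},
    {"travel": [0, 0, -0.18], "roll": 0, "fingers": 0.036},
    {"travel": [0, 0, -0.19], "roll": 0, "fingers": 0.036},
    {"travel": [0.01, 0, -0.19], "roll": 0, "fingers": 0.036},
    {"travel": [0.03, 0, -0.19], "roll": 0, "fingers": 0.036},
    {"travel": [0.06, 0, -0.19], "roll": 0, "fingers": 0.036},
    {"travel": [0.095, 0, -0.19], "roll": 0, "fingers": 0.036},
    {"travel": [0.13, 0, -0.19], "roll": 0, "fingers": 0.036}
  ]
}}

```text
time_s: 25.37
tool_pos: [0.4846, -0.2151, 0.2441]
tool_rot: [-2.498, -1.898, 0.002]
contact_force: [0.3, 0.2, -2.9]
opening: 0.0458
gripper_force: 29.9
```

Emit:
{"op": "arm_command", "data": {
  "targets": [
    {"travel": [0.036, 0, 0], "roll": 2, "fingers": 0.036},
    {"travel": [0.072, 0, 0], "roll": 5, "fingers": 0.036},
    {"travel": [0.108, 0, 0], "roll": 8, "fingers": 0.036},
    {"travel": [0.144, 0, 0], "roll": 11, "fingers": 0.036},
    {"travel": [0.18, 0, 0], "roll": 14, "fingers": 0.036},
    {"travel": [0.216, 0, 0], "roll": 17, "fingers": 0.036},
    {"travel": [0.252, 0, 0], "roll": 20, "fingers": 0.036},
    {"travel": [0.288, 0, 0], "roll": 23, "fingers": 0.036},
    {"travel": [0.324, 0, 0], "roll": 26, "fingers": 0.036},
    {"travel": [0.355, 0, 0], "roll": 29, "fingers": 0.036},
    {"travel": [0.38, -0.001, 0], "roll": 32, "fingers": 0.036},
    {"travel": [0.4, -0.002, 0], "roll": 33.3, "fingers": 0.036}
  ]
}}

```text
time_s: 26.37
tool_pos: [0.5887, 0.1714, 0.2436]
tool_rot: [-2.939, -1.104, 0.007]
contact_force: [-0.1, 0.0, -2.8]
opening: 0.0459
gripper_force: 29.9
```

Emit:
{"op": "arm_command", "data": {
  "targets": [
    {"travel": [0, 0, 0], "roll": 0, "fingers": 0.036},
    {"travel": [0, 0, 0], "roll": 0, "fingers": 0.036},
    {"travel": [0, 0, 0], "roll": 0, "fingers": 0.036}
  ]
}}

```text
time_s: 26.62
tool_pos: [0.5889, 0.1683, 0.2448]
tool_rot: [-2.939, -1.108, 0.007]
contact_force: [0.4, 0.3, -3.0]
opening: 0.0458
gripper_force: 29.9
```

```bash
python3 go.py "[0.6053,0.2227,0.15]"
```

```text
pos [0.5889 0.1683 0.2448] heading -48.7 tilt 0.24
travel [ 0.0486 -0.0299  0.0947]
```

Emit:
{"op": "arm_command", "data": {
  "targets": [
    {"travel": [0.025, -0.015, 0], "roll": 0, "fingers": 0.036},
    {"travel": [0.048, -0.03, 0], "roll": 0, "fingers": 0.036},
    {"travel": [0.048, -0.03, 0.02], "roll": 0, "fingers": 0.036},
    {"travel": [0.048, -0.03, 0.05], "roll": 0, "fingers": 0.036},
    {"travel": [0.048, -0.03, 0.08], "roll": 0, "fingers": 0.036},
    {"travel": [0.048, -0.03, 0.105], "roll": 0, "fingers": 0.036},
    {"travel": [0.048, -0.03, 0.115], "roll": 0, "fingers": 0.036},
    {"travel": [0.048, -0.03, 0.12], "roll": 0, "fingers": 0.036},
    {"travel": [0.048, -0.03, 0.12], "roll": 0, "fingers": 0.036},
    {"travel": [0.048, -0.03, 0.12], "roll": 0, "fingers": 0.036},
    {"travel": [0.048, -0.03, 0.12], "roll": 0, "fingers": 0.036}
  ]
}}

```text
time_s: 27.53
tool_pos: [0.6083, 0.2228, 0.129]
tool_rot: [2.94, 1.106, 0.005]
contact_force: [-0.6, 0.1, -3.8]
opening: 0.0458
gripper_force: 29.9
```

```bash
python3 go.py "[0.6053,0.2227,0.0764]"; python3 - <<'E'
from plant import read_camera
import cv2
c=read_camera("scene"); cv2.imwrite("pics/s2.png",cv2.resize(c["image"][150:360,220:420,::-1],None,fx=2.8,fy=2.8,interpolation=2))
E
```

```text
pos [0.6083 0.2228 0.129 ] heading -48.77 tilt 0.18
travel [-0.0024 -0.002   0.0526]
```

View pics/s2.png

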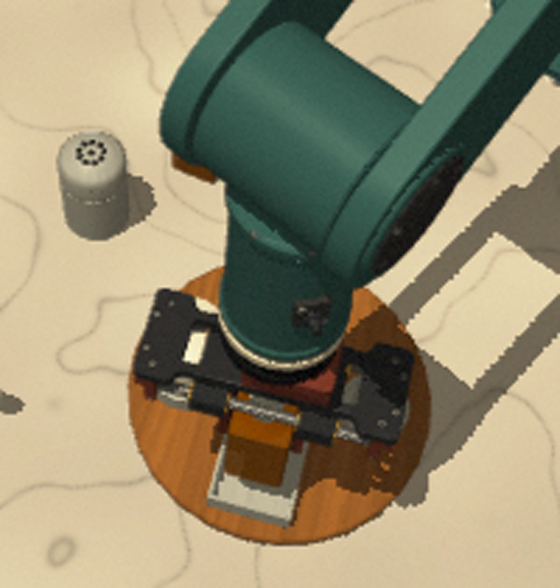

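The crop shows the bottle at (262,450), square to the holder walls and above the square holder. I'll continue down with a small correction.

Emit:
{"op": "arm_command", "data": {
  "targets": [
    {"travel": [-0.002, -0.002, 0.005], "roll": 0, "fingers": 0.036},
    {"travel": [-0.002, -0.002, 0.015], "roll": 0, "fingers": 0.036},
    {"travel": [-0.002, -0.002, 0.025], "roll": 0, "fingers": 0.036},
    {"travel": [-0.002, -0.002, 0.035], "roll": 0, "fingers": 0.036},
    {"travel": [-0.002, -0.002, 0.043], "roll": 0, "fingers": 0.036},
    {"travel": [-0.002, -0.002, 0.048], "roll": 0, "fingers": 0.036},
    {"travel": [-0.002, -0.002, 0.051], "roll": 0, "fingers": 0.036},
    {"travel": [-0.002, -0.002, 0.051], "roll": 0, "fingers": 0.036},
    {"travel": [-0.002, -0.002, 0.051], "roll": 0, "fingers": 0.036},
    {"travel": [-0.002, -0.002, 0.051], "roll": 0, "fingers": 0.036}
  ]
}}

```text
time_s: 28.42
tool_pos: [0.6037, 0.2229, 0.0762]
tool_rot: [-2.94, -1.106, 0.001]
contact_force: [-2.4, 0.1, 1.6]
opening: 0.0462
gripper_force: 30.0
```

```bash
python3 go.py "[0.6053,0.2227,0.0764]"
```

```text
pos [0.6037 0.2229 0.0762] heading -48.75 tilt 0.04
travel [ 0.001   0.0012 -0.0002]
```

On the floor (the upward force confirms it). Release and lift, then retreat.

Emit:
{"op": "arm_command", "data": {
  "targets": [
    {"travel": [0, 0, 0], "roll": 0, "fingers": 0.052},
    {"travel": [0, 0, 0], "roll": 0, "fingers": 0.06},
    {"travel": [0, 0, 0], "roll": 0, "fingers": 0.07},
    {"travel": [0, 0, 0], "roll": 0, "fingers": 0.07},
    {"travel": [0, 0, -0.02], "roll": 0, "fingers": 0.07},
    {"travel": [0, 0, -0.06], "roll": 0, "fingers": 0.07},
    {"travel": [0, 0, -0.1], "roll": 0, "fingers": 0.07},
    {"travel": [0, 0, -0.14], "roll": 0, "fingers": 0.07},
    {"travel": [0, 0, -0.18], "roll": 0, "fingers": 0.07},
    {"travel": [0, 0, -0.18], "roll": 0, "fingers": 0.07}
  ]
}}

```text
time_s: 29.25
tool_pos: [0.609, 0.2241, 0.2657]
tool_rot: [2.938, 1.106, 0.024]
contact_force: [0.9, -0.1, 0.1]
opening: 0.0703
gripper_force: 0.0
```

```bash
python3 go.py "[0.3,0.5,0.26]"
```

```text
pos [0.609  0.2241 0.2657] heading -48.75 tilt 0.88
travel [-0.0504 -0.4112  0.0021]
```

Emit:
{"op": "arm_command", "data": {
  "targets": [
    {"travel": [-0.05, -0.41, 0], "roll": 0, "fingers": 0.07},
    {"travel": [-0.05, -0.41, 0], "roll": 0, "fingers": 0.07},
    {"travel": [-0.05, -0.41, 0], "roll": 0, "fingers": 0.07},
    {"travel": [-0.05, -0.41, 0], "roll": 0, "fingers": 0.07},
    {"travel": [-0.05, -0.41, 0], "roll": 0, "fingers": 0.07},
    {"travel": [-0.05, -0.41, 0], "roll": 0, "fingers": 0.07},
    {"travel": [-0.05, -0.41, 0], "roll": 0, "fingers": 0.07},
    {"travel": [-0.05, -0.41, 0], "roll": 0, "fingers": 0.07},
    {"travel": [-0.05, -0.41, 0], "roll": 0, "fingers": 0.07},
    {"travel": [-0.05, -0.41, 0], "roll": 0, "fingers": 0.07},
    {"travel": [-0.05, -0.41, 0], "roll": 0, "fingers": 0.07},
    {"travel": [-0.05, -0.41, 0], "roll": 0, "fingers": 0.07}
  ]
}}

```text
time_s: 30.25
tool_pos: [0.2946, 0.4994, 0.256]
tool_rot: [-2.938, -1.112, -0.0]
contact_force: [0.2, -0.4, -0.3]
opening: 0.0699
gripper_force: 0.0
```

```bash
python3 - <<'E'
from plant import readout, read_camera, env
from h import *
ims=[]
for n in("scene","top"):
    c=read_camera(n); ims.append(c["image"])
    q=cloud(c).reshape(-1,3); q=q[~np.isnan(q[:,0])]
    for nm,x,y,r,lo,hi in[("must",.599,.1112,.05,.08,.1),("salt",.494,.2315,.035,.08,.13),("mill",.4866,.1186,.04,.095,.12),("oil",.6068,.224,.045,.1,.116),("dred",.582,-.0725,.045,.07,.12),("soap",.465,-.069,.045,.084,.099)]:
        p=q[(q[:,2]>lo)&(q[:,2]<hi)&(np.hypot(q[:,0]-x,q[:,1]-y)<r)].astype(np.float32)
        if len(p)<5: print(n,nm,"hidden"); continue
        m=cv2.minEnclosingCircle(p[:,:2].copy()); print(n,nm,len(p),np.round(m[0],4),round(m[1],4),"off",np.round(np.array(m[0])-(x,y),4),"top",p[:,2].max().round(3), cv2.minAreaRect(p[:,:2]*1000)[2] if nm=="oil" else "")
a=cv2.resize(ims[0][150:360,220:420],None,fx=2,fy=2,interpolation=2);b=cv2.resize(ims[1][150:280,130:320],None,fx=2.05,fy=2.05,interpolation=2)
im=np.zeros((420,800,3),np.uint8); im[:,:400]=a; im[:b.shape[0],400:400+b.shape[1]]=b
cv2.imwrite("pics/f.png",im[:,:,::-1])
E
```

```text
scene must 484 [0.6015 0.114 ] 0.0305 off [0.0025 0.0028] top 0.1 
scene salt 275 [0.4957 0.2324] 0.0184 off [0.0017 0.0009] top 0.119 
scene mill 100 [0.4873 0.1192] 0.0208 off [0.0007 0.0006] top 0.12 
scene oil 317 [0.6042 0.2241] 0.0305 off [-0.0026  0.0001] top 0.116 42.00164031982422
scene dred 510 [ 0.5817 -0.0711] 0.0315 off [-0.0003  0.0014] top 0.108 
scene soap 191 [ 0.4655 -0.0675] 0.03 off [0.0005 0.0015] top 0.099 
top must 341 [0.6004 0.1121] 0.0305 off [0.0014 0.0009] top 0.1 
top salt 199 [0.4949 0.2297] 0.0182 off [ 0.0009 -0.0018] top 0.122 
top mill 37 [0.4865 0.1157] 0.0208 off [-0.0001 -0.0029] top 0.12 
top oil 222 [0.6034 0.2217] 0.0302 off [-0.0034 -0.0023] top 0.116 41.727848052978516
top dred 501 [ 0.5815 -0.0741] 0.0313 off [-0.0005 -0.0016] top 0.111 
top soap 217 [ 0.4643 -0.0712] 0.0303 off [-0.0007 -0.0022] top 0.099
```

View pics/f.png

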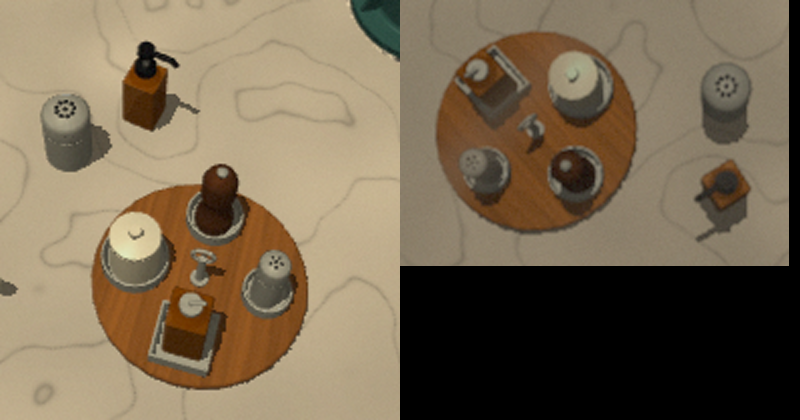

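All four stand upright in their own holders, within about 4 mm of centre. The soap bottle and dredger have not moved, and the gripper is clear.

```bash
python3 -c "
from plant import env
print(env.job_done())"
```

```text
the job is handed in; nothing more can be done
None
```

I handed the job in at about 30 s: salt, mill, mustard and oil stand upright in their own holders, within about 4 mm of centre by camera, and the soap bottle and dredger were not moved; the hand-in returned no verdict.

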